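# Put away the fittings from a stripped camera cart

### The arm

A 6-joint arm with a two-finger parallel gripper is mounted at the origin on the work surface. World frame = base frame: x ahead of the robot, y to its left, z up, the work surface at z = 0. Lengths are in mm, angles in rad, forces in N, time in s.
With the tool pointing down it reaches from about 300 to 825 mm from the base axis. Payload 5.4 kg.
Tool frame: the origin (TCP) lies at the very end of the fingers, on their centre line; the grasp point (between the pads) lies grasp_offset behind it (grasp_offset is the distance from the TCP to the grasp point, in mm); z points along the fingers, y is the line along which they close (so a half turn about z gives the same grasp; the last joint's range is limited). The gripper opens to 92 mm and grips with 3 to 60 N. Pads are 20 mm wide; open, the fingers measure 128 mm over their backs; the gripper's body (75 mm by 189 mm) begins 69 mm behind the grasp point.
Start: joints at [1.083, 0.158, 1.597, -0, 1.386, -0.21], TCP at [157.699, 552.935, 214.601] pointing down, gripper open.
Joint ranges: [-2.91, 2.91], [-0.94, 2.29], [0.18, 2.7], [-1.29, 4.43], [0.17, 2.64], [-3, 3]. Speed limits (rad/s): [2.57, 2.57, 3.14, 3.14, 3.14, 3.14].

### API

Orientations are given as a unit quaternion [x, y, z, w].
In Python, from rig import get_obs, get_image, calibration, finish_job, grasp_offset gives the robot as it stands.
- The arm moves only by the shell command python3 -m pendant 'ROWS' [FORCE]. ROWS is text: rows parted by semicolons, each of 7 numbers parted by spaces: the turn, a rotation vector about the world's x, y, z in degrees, then the shift along the world's x, y, z in m, then the closure, from 0 (fully open) to 1 (shut). A call has 1 to 12 rows; each row shifts and turns the commanded pose from where the row before left it; what a row does not reach is not made up. A row lasts 1/12 s, in which the tool goes at most 41.7 mm and 7.16 degrees, less where a joint would pass 70% of its speed; a pose out of reach is approached as far as the arm can. A call with a gripper value outside its range is refused whole. The fingers move at their own pace and stop on an object; FORCE is the grip in N (left out, the last holds). Time passes only in rows, so rows that do not move let the fingers close. It gives the time, the measured TCP pose, the force, the opening and the grip force at its end, in the units of the state.
- get_obs(): the state, without advancing time (a new reading comes with each control period).
- get_image(name): name is "side" or "top"; returns (picture, depth): 420x560x3 uint8, red, green, blue; 420x560 float32, mm along the optical axis (not along the pixel's ray), 0 where there is no reading.
- calibration(name): a dict with "intrinsics" (3x3 intrinsics, pixels), "dist" ([k1, k2, p1, p2, k3] as OpenCV has them; the pictures are not rectified), "R" (3x3) and "t" (3): a world point X has camera coordinates R X + t. Camera axes: x right, y down, z forward; pixel columns grow to the right and rows downward; lengths in mm; the calibration is good to about 2 mm. A picture is of the moment at which its call begins. calibration takes no time and is no camera call.
- finish_job(): hands the job in; it is judged then, once.
The state is a dict: "clock": time; "joint_pos": joint angles; "qd": joint speeds; "joint_efforts": joint torques, N m; "position": TCP position; "tool_rot": TCP orientation; "force": force on the tool from outside, world axes, zero at the start; "moment": the same for the moment, N m; "width": finger opening in mm; "gripper_force": force on a finger pad.
Only numpy, scipy, OpenCV 4.12 (cv2) and the standard library are available. Lean on these libraries where they do the work, as an engineer would, in place of code of your own. Each camera call takes 0.05 s, during which the arm holds its last target. There are 200 camera calls.

### The job

Sort the five fittings lying on the grey carpet: put the two silver corner connectors, the orange clamping knob and the sound levelling foot each into the blue bin that already holds its kind, and the levelling foot with the bent stem into the red scrap box. Do not knock over or shift the little red threadlocker bottle that stands among them.

Things in the scene. Friction and masses are not known exactly. Their poses are not given: they have to be found in the camera images.
- corner_a: One of two alike die-cast aluminium three-way corner connectors for 30 mm profile: a silver 30 x 30 x 30 mm block with a dark round screw bore in each upright face and the top. 45 to 80 g. Origin: centre of its underside; z up, x and y square to its faces.
- corner_b: One of two alike die-cast aluminium three-way corner connectors for 30 mm profile: a silver 30 x 30 x 30 mm block with a dark round screw bore in each upright face and the top. 45 to 80 g. Origin: centre of its underside; z up, x and y square to its faces.
- knob: Orange six-lobed clamping knob, 50 mm across the lobes, standing on its black hub (22 mm diameter, 13 mm high); lobed head 13 to 31 mm above the underside, black cap and brass insert on top. Lobes (7 mm radius) every 60 degrees, one of them along x; the hollows between are about 42 mm across. 35 to 65 g. Origin: centre of its underside; z up.
- foot: Sound levelling foot: black round pad 42 mm in diameter tapering to 16 mm height, hexagonal steel lock nut (19 mm over corners) from 16 to 24 mm, then a straight upright steel stem 10 mm thick up to 75 mm. Stands on its pad. 65 to 120 g. Origin: centre of the pad's underside; z up along the stem.
- bent_foot: Spoilt levelling foot: pad, nut and stem thickness as the sound one, but the stem is upright only up to 46 mm and then bent over 45 degrees towards the body's +x, ending 25 mm off the axis at 75 mm height. Free upright stem between nut and bend: 24 to 46 mm above the underside. Stands on its pad. 65 to 120 g. Origin: centre of the pad's underside; z up.
- bin_corners: Blue picking bin with two silver corner connectors in it. Fixed. Outside 170 (x) x 105 (y) mm, walls and floor 3 mm; back (+x) and rear part of the sides 75 mm high, open front with a 35 mm lip facing the robot. Origin: centre of its underside; x to its back, z up. The fixed stock fills the back (x beyond +25 mm); the floor in front of it is free.
- bin_knobs: Blue picking bin with an orange clamping knob in it. Fixed. Outside 170 (x) x 105 (y) mm, walls and floor 3 mm; back (+x) and rear part of the sides 75 mm high, open front with a 35 mm lip facing the robot. Origin: centre of its underside; x to its back, z up. The fixed stock fills the back (x beyond +25 mm); the floor in front of it is free.
- bin_feet: Blue picking bin with a straight levelling foot lying in it, across the back. Fixed. Outside 170 (x) x 105 (y) mm, walls and floor 3 mm; back (+x) and rear part of the sides 75 mm high, open front with a 35 mm lip facing the robot. Origin: centre of its underside; x to its back, z up. The fixed stock fills the back (x beyond +25 mm); the floor in front of it is free.
- scrap_box: Red steel scrap box with dark floor and a few metal scraps at its back. Fixed. Outside 170 (its x) x 105 (its y) mm, 60 mm high all round, walls and floor 3 mm. Origin: centre of its underside; x away from the robot, z up. The scraps lie at x beyond +35 mm; the rest of the floor is free.
- threadlocker: Small red bottle with a white label band and white nozzle, 32 mm in diameter, 71 mm high, standing upright on the bench among the fittings; to be left alone. Origin: centre of its underside; z up.
Things that resemble listed ones, but are neither listed nor needed, are in the scene too. Leave any purple look-alike of the foot alone. What is shaped like the bin_feet but yellow is not meant.

How it is judged:
By the outcome, as a careful person would: the job done as asked, in the order asked, and still so for the second after the job is handed in, with the robot touching nothing.
It also fails if it takes over 128 s, if anything falls off the work surface, if the arm or the gripper's body presses on something with over 40 N, if the wrist force passes 120 N, or if a joint passes its speed limit or range.

## Working session

There is one attempt and no reset: what is moved stays moved. The work goes in short steps, Python scripts to look and compute and a shell command to move; the robot and the scene stay as the last step left them, time stands still between calls to the robot, and variables do not carry over. Pictures are saved under pics/ and viewed, at most 14 in all, crops included, and the job is handed in when it is done.

```bash
ls; mkdir -p pics; python3 - <<'E'
from rig import *
import cv2,numpy as np
for n in("top","side"):
    p,d=get_image(n); np.savez(f"{n}.npz",p=p,d=d); cv2.imwrite(f"pics/{n}0.png",p[:,:,::-1])
    c=calibration(n); print(n,c["R"].round(3).tolist(),c["t"],c["dist"], c["intrinsics"])
print(get_obs(),grasp_offset)
E
```

```text
pics
top [[-0.053, -0.999, 0.001], [-0.972, 0.052, -0.229], [0.229, -0.014, -0.973]] [-15.75866326 447.110601   966.1305619 ] [-0.00027122  0.          0.          0.          0.        ] [[439.04811946   0.         281.90385984]
 [  0.         439.04811946 208.20922882]
 [  0.           0.           1.        ]]
side [[0.677, -0.736, -0.016], [-0.442, -0.39, -0.808], [0.588, 0.554, -0.589]] [-330.51001871  223.13494263 1037.49326123] [-0.10094676  0.          0.          0.          0.        ] [[468.1877815    0.         283.61891863]
 [  0.         468.1877815  212.29942253]
 [  0.           0.           1.        ]]
{'clock': 0.1, 'joint_pos': array([ 1.08286798e+00,  1.58995387e-01,  1.59807494e+00, -3.44975070e-05,
        1.38620707e+00, -2.10091840e-01]), 'qd': array([-0.00170698, -0.00056935, -0.00201305,  0.00149211, -0.00147866,
        0.00077689]), 'joint_efforts': array([-3.82657686e-05, -3.86508751e+01, -3.22957242e+01,  7.02108024e-02,
        3.40064289e-02, -5.20396202e-05]), 'position': array([157.46741384, 552.43737925, 213.72783298]), 'tool_rot': array([ 1.38468669e-01,  9.90366456e-01, -7.97383664e-04, -2.72132871e-04]), 'force': array([0.34372455, 0.9247608 , 0.17443586]), 'moment': array([ 0.02033071,  0.01788929, -0.00704402]), 'gripper_force': 0.0, 'width': 91.9786062750863} 18.700000000000003
```

View pics/top0.png

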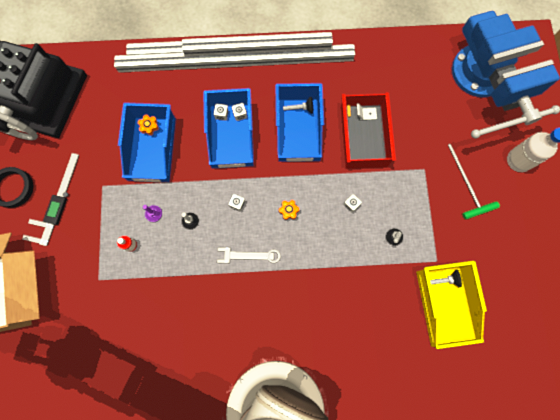

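View pics/side0.png

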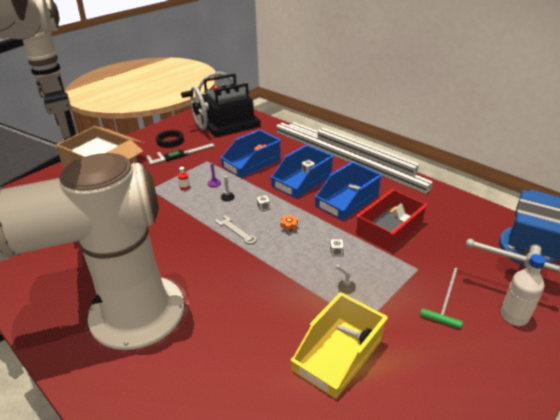

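The top view shows the bins (knobs 147,142; corners 229,128; feet 300,122; scrap 368,130), the fittings (foot 190,220; corners 237,202 and 353,202; knob 289,210; likely bent foot 395,237) and the bottle (127,242). The side view confirms the foot near (346,278) is the bent one.

```bash
cat > h.py <<'E'
import numpy as np,cv2
from rig import *
def ray(n,uv):
    c=calibration(n);u=cv2.undistortPoints(np.array(uv,float).reshape(-1,1,2),c["intrinsics"],c["dist"])[:,0]
    R,t=np.array(c["R"]),np.array(c["t"]);return -R.T@t, np.c_[u,np.ones(len(u))]@R
def plane(n,uv,z):
    o,d=ray(n,uv);return o+d*((z-o[2])/d[:,2])[:,None]
def cloud(n,d):
    h,w=d.shape;v,u=np.mgrid[:h,:w];o,r=ray(n,np.c_[u.ravel(),v.ravel()])
    return (o+r*d.reshape(-1,1)).reshape(h,w,3)
E
python3 - <<'E'
from h import *
T=np.load("top.npz");S=np.load("side.npz")
C=cloud("top",T["d"]);D=cloud("side",S["d"])
print("table z",C[290,300],C[250,350], D[300,200])
hsv=cv2.cvtColor(T["p"],cv2.COLOR_RGB2HSV)
# things on carpet: height mask in boxes
for nm,(u,v) in dict(foot=(190,220),cL=(237,202),knob=(289,210),cR=(353,202),bent=(395,237),bottle=(127,242),purple=(153,213)).items():
    w=C[v-22:v+22,u-22:u+22].reshape(-1,3);p=T["p"][v-22:v+22,u-22:u+22].reshape(-1,3)
    m=(w[:,2]>8)&(w[:,2]<100);q=w[m]
    print(nm,m.sum(),"min",q.min(0).round(),"max",q.max(0).round(),"c",((q.min(0)+q.max(0))/2).round(1))
    if nm[0]=="c":
        ok=(w[:,2]>24)&(w[:,2]<36); r=cv2.minAreaRect(w[ok][:,:2].astype(np.float32));print("  top rect",r,w[ok][:,2].mean())
for nm,(u,v) in dict(foot=(190,220),bent=(395,237),cL=(237,202),cR=(353,202),knob=(289,210)).items(): pass
for nm,m,z in(("blue",cv2.inRange(hsv,(100,120,60),(125,255,255)),0),):
    cs,_=cv2.findContours(m,0,2)
    for c in cs:
        if cv2.contourArea(c)>1500: 
            x,y,w,h=cv2.boundingRect(c);Q=C[y:y+h,x:x+w][m[y:y+h,x:x+w]>0];Q=Q[(Q[:,2]>30)&(Q[:,2]<90)]
            if Q[:,0].max()<900:print("bin",(x,y,w,h),cv2.minAreaRect(Q[:,:2].astype(np.float32)),Q[:,2].max())
w=C[85:175,335:400].reshape(-1,3);w=w[(w[:,2]>52)&(w[:,2]<70)];print("scrap",cv2.minAreaRect(w[:,:2].astype(np.float32)))
def crop(p,u,v,r=40):return cv2.resize(p[v-r:v+r,u-r:u+r],(400,300) if 0 else (300,300),interpolation=2)
a=np.hstack([crop(T["p"],178,222),crop(T["p"],395,237,30)]);b=np.hstack([crop(S["p"],222,188),crop(S["p"],342,262)])
cv2.imwrite("pics/c1.png",np.vstack([a,b])[:,:,::-1])
E
```

```text
table z [259.56423209 -72.17158581  -3.12650785] [ 346.67031056 -196.91055603    1.42720365] [118.45824131 -81.02413307   2.87141759]
foot 187 min [417. 167.   8.] max [456. 203.  78.] c [436.4 185.2  43.1]
cL 190 min [454.  31.   8.] max [498.  88.  34.] c [476.   59.4  21.3]
  top rect ((473.3490905761719, 69.31674194335938), (30.51692008972168, 30.97423553466797), 63.409523010253906) 29.50004141306979
knob 291 min [425. -78.  15.] max [470. -30.  36.] c [447.7 -54.3  25.4]
cR 183 min [ 437. -227.    9.] max [ 476. -188.   35.] c [ 456.6 -207.5   21.9]
  top rect ((456.79693603515625, -207.92605590820312), (28.842571258544922, 30.50140953063965), 42.536216735839844) 29.182906142925237
bent 185 min [ 349. -323.    8.] max [ 391. -283.   77.] c [ 370.  -303.1   42.7]
bottle 224 min [370. 311.   8.] max [402. 341.  75.] c [385.9 326.2  41.6]
purple 209 min [440. 254.   8.] max [480. 293.  77.] c [460.4 273.3  42.5]
bin (118, 103, 57, 79) ((628.6443481445312, 279.3134765625), (113.38064575195312, 178.0687713623047), 85.50865173339844) 80.13147086706113
bin (204, 89, 49, 79) ((655.2376098632812, 78.80763244628906), (111.8174819946289, 177.67678833007812), 89.48905181884766) 78.4280471410666
bin (276, 84, 48, 77) ((661.025390625, -92.39604949951172), (110.79073333740234, 177.88064575195312), 87.1084976196289) 78.75246166348586
bin (452, 11, 107, 95) ((796.598388671875, -538.5662231445312), (176.7162628173828, 39.094581604003906), 23.319780349731445) 89.97593817734969
scrap ((634.8534545898438, -256.105224609375), (116.34844970703125, 176.3182830810547), 89.27669525146484)
```

View pics/c1.png

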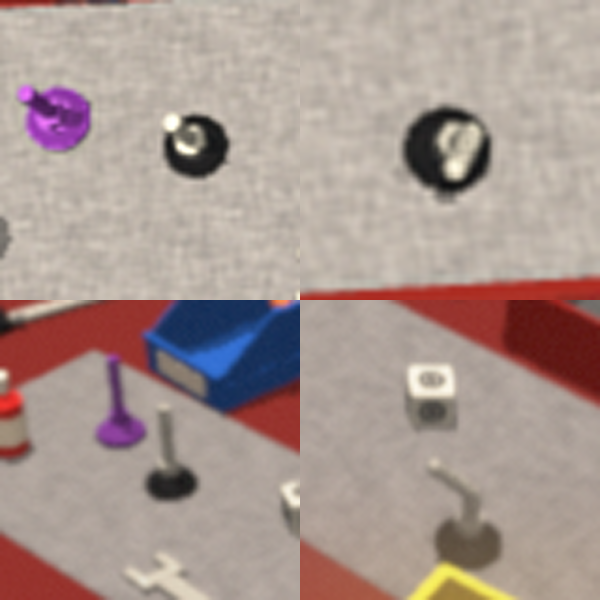

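```bash
python3 - <<'E'
from h import *
from scipy.spatial import cKDTree
I={n:np.load(n+".npz") for n in("top","side")}
print("cams",ray("top",[[0,0]])[0].round(),ray("side",[[0,0]])[0].round())
K=dict(foot=(436,185,4),cL=(473,69,30),knob=(448,-54,25),cR=(457,-208,30),bent=(370,-303,4),bottle=(386,326,0))
tiles=[]
for n in("top","side"):
    c=calibration(n);p=I[n]["p"];hsv=cv2.cvtColor(p,cv2.COLOR_RGB2HSV);C=cloud(n,I[n]["d"])
    for k,(x,y,z) in K.items():
        if k=="bottle":
            continue
        g=np.array([[[x+35-i/4,y+35-j/4,z] for j in range(280)] for i in range(280)],np.float64).reshape(-1,3)
        uv=cv2.projectPoints(g,cv2.Rodrigues(np.array(c["R"]))[0],np.array(c["t"]),c["intrinsics"],c["dist"])[0].reshape(280,280,2).astype(np.float32)
        t=cv2.remap(p,uv,None,cv2.INTER_CUBIC); cv2.drawMarker(t,(140,140),(255,0,0),0,10)
        cv2.putText(t,k,(5,20),0,.6,(0,0,255),2);tiles.append(cv2.resize(t,(160,160)) if 0 else t)
        h=cv2.cvtColor(t,cv2.COLOR_RGB2HSV)
        m={"f":h[...,2]<70,"b":h[...,2]<(70 if n=="top" else 105),"k":(h[...,1]>150)&(h[...,0]<25)&(h[...,2]>120),"c":(h[...,1]<60)&(h[...,2]>205)}[k[0]].astype(np.uint8)
        m=cv2.morphologyEx(m,cv2.MORPH_OPEN,np.ones((7,7)))
        cs,_=cv2.findContours(m,0,2)
        if not cs: print(n,k,"none");continue
        q=max(cs,key=cv2.contourArea);f=lambda a:(x+35-a[1]/4,y+35-a[0]/4)
        e,r,a=cv2.minAreaRect(q);e2,r2=cv2.minEnclosingCircle(q)
        print(n,k,"rect",np.round(f(e),1),np.round(np.array(r)/4,1),round(a,1),"circ",np.round(f(e2),1),round(r2/4,1))
W=np.vstack([np.hstack(tiles[:5]),np.hstack(tiles[5:])]);cv2.imwrite("pics/rect.png",cv2.resize(W,(800,320),interpolation=3)[:,:,::-1])
E
```

```text
cams [ 213.  -26. 1043.] [-288. -731.  786.]
top foot rect [437.6 182.9] [37.8 38.9] 45.0 circ [438.2 183.2] 20.0
top cL rect [475.   68.4] [32.1 32.2] 26.6 circ [474.6  68.5] 20.7
top knob rect [448.5 -55.5] [48.5 47. ] -0.0 circ [448.2 -55.8] 25.6
top cR rect [ 458.4 -209.5] [32.9 31.8] 48.1 circ [ 458.5 -210.1] 20.4
top bent rect [ 372.9 -304.4] [38.5 38.8] 58.0 circ [ 372.8 -305. ] 20.3
side foot rect [440.  184.3] [37.7 36.7] 36.5 circ [440.9 185.5] 20.9
side cL rect [476.9  70.4] [34.1 31.4] 24.3 circ [476.2  71.3] 20.2
side knob rect [447.9 -55.4] [67.4 44.7] 50.9 circ [448.4 -56. ] 33.8
side cR rect [ 459.6 -207.9] [34.1 31.5] 48.7 circ [ 459.6 -208.1] 20.5
side bent rect [ 373.2 -303.6] [35.1 37.1] 58.0 circ [ 374.5 -302.6] 20.1
```

View pics/rect.png

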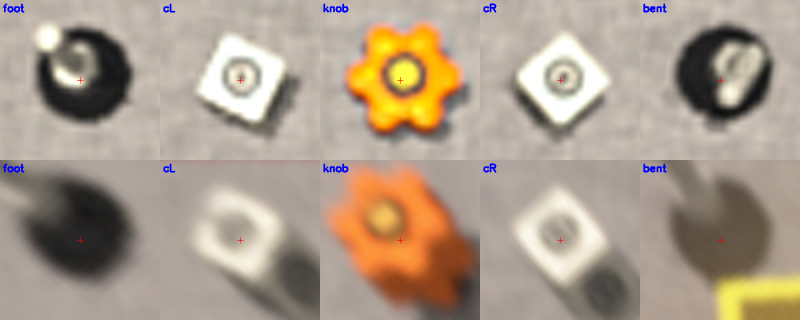

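The rectified tiles show cL turned about 25° (faces at world 64.5°) and cR about 48° (faces at 41.6°). The knob has hollows at about 63°, and the bent stem leans towards about 143°, so I'll grip it at 53°. The two views agree within 2 mm.

```bash
python3 - <<'E'
from h import *
p=np.load("top.npz")["p"];hsv=cv2.cvtColor(p,cv2.COLOR_RGB2HSV)
b=cv2.inRange(hsv,(100,120,40),(125,255,255))
r=cv2.inRange(hsv,(0,200,120),(6,255,255))|cv2.inRange(hsv,(172,200,120),(180,255,255))
for nm,u,v in(("knobs",147,142),("corners",229,128),("feet",300,122)):
    y=np.where(b[:,u])[0];y=y[(y>70)&(y<190)];col=[]
    for vv in (v+15,v+25):
        x=np.where(b[vv])[0];x=x[abs(x-u)<40];col.append((x.min(),x.max()))
    print(nm,y.min(),y.max(),"front-bottom x",plane("top",[[u,y.max()]],0)[0].round(),"back-top x",plane("top",[[u,y.min()]],75)[0].round(),col)
print("scrap front/back",[plane("top",[[368,v]],60)[0].round() for v in(95,162)],[plane("top",[[u,130]],60)[0].round() for u in(343,392)])
E
python3 -m pendant '0 0 -1 .02 -.03 0 0;0 0 -1 .02 -.03 0 0;0 0 -1 .02 -.03 0 0;0 0 -1 .02 -.03 0 0;0 0 -1 .02 -.03 0 0;0 0 -1 .02 -.03 0 0;0 0 -1 .02 -.03 0 0;0 0 -1 .02 -.03 0 0;0 0 -1 .02 -.03 0 0;0 0 -.6 .02 -.03 0 0;0 0 0 .02 -.03 0 0;0 0 0 .02 -.03 0 0' 30
python3 -m pendant '0 0 0 .02 -.03 0 0;0 0 0 .02 -.03 0 0;0 0 0 .02 -.03 0 0;0 0 0 .018 -.033 0 0;0 0 0 0 0 -.03 0;0 0 0 0 0 -.03 0;0 0 0 0 0 -.03 0;0 0 0 0 0 -.03 0;0 0 0 0 0 0 0;0 0 0 0 0 0 0'
```

```text
knobs 104 178 front-bottom x [552. 290.   0.] back-top x [714. 270.  75.] [(np.int64(121), np.int64(171)), (np.int64(122), np.int64(170))]
corners 90 163 front-bottom x [581.  86.   0.] back-top x [740.  73.  75.] [(np.int64(207), np.int64(251)), (np.int64(209), np.int64(252))]
feet 84 157 front-bottom x [587. -93.   0.] back-top x [ 747. -100.   75.] [(np.int64(278), np.int64(321)), (np.int64(278), np.int64(321))]
scrap front/back [array([ 717., -265.,   60.]), array([ 545., -248.,   60.])] [array([ 629., -196.,   60.]), array([ 622., -314.,   60.])]
clock: 1.1
position: [398.1, 191.3, 214.4]
tool_rot: [0.221, 0.975, -0.0, -0.0]
force: [0.7, 0.1, 0.1]
width: 91.7
gripper_force: 0.0
clock: 1.93
position: [474.1, 70.1, 93.4]
tool_rot: [0.221, 0.975, -0.0, -0.002]
force: [0.9, 0.2, 0.1]
width: 92.0
gripper_force: 0.0
```

```bash
python3 -m pendant '0 0 0 .001 -.001 -.03 0;0 0 0 0 0 -.03 0;0 0 0 0 0 -.02 0;0 0 0 0 0 -.009 0;0 0 0 0 0 0 1;0 0 0 0 0 0 1;0 0 0 0 0 0 1;0 0 0 0 0 0 1;0 0 0 0 0 0 1;0 0 0 0 0 0 1;0 0 0 0 0 0 1;0 0 0 0 0 0 1' 30
```

```text
clock: 2.93
position: [476.8, 68.9, 5.8]
tool_rot: [0.221, 0.975, 0.0, 0.0]
force: [-0.0, 0.9, -1.0]
width: 40.7
gripper_force: 0.0
```

```bash
python3 -m pendant '0 0 0 0 0 0 1;0 0 0 0 0 0 1;0 0 0 0 0 0 1;0 0 0 0 0 0 1;0 0 0 0 0 .02 1;0 0 0 0 0 .035 1;0 0 0 0 0 .035 1;0 0 0 0 0 .035 1;0 0 0 0 0 .015 1;0 0 0 0 0 0 1' 30
```

```text
clock: 3.77
position: [479.8, 68.7, 150.0]
tool_rot: [0.221, 0.975, 0.001, 0.004]
force: [-0.1, -0.9, -0.8]
width: 29.8
gripper_force: 30.0
```

```bash
python3 -m pendant '0 0 -6.4 .015 .0034 0 1;0 0 -6.4 .015 .0034 0 1;0 0 -6.4 .015 .0034 0 1;0 0 -6.4 .015 .0034 0 1;0 0 -6.4 .015 .0034 0 1;0 0 -6.4 .015 .0034 0 1;0 0 -6.4 .015 .0034 0 1;0 0 -6.4 .015 .0034 0 1;0 0 -6.4 .015 .0034 0 1;0 0 -6.4 .015 .0034 0 1;0 0 0 0 0 -.03 1;0 0 0 0 0 0 1' 30
```

```text
clock: 4.77
position: [622.8, 103.0, 108.2]
tool_rot: [0.704, 0.71, -0.004, -0.004]
force: [-0.6, -0.3, -2.6]
width: 29.5
gripper_force: 30.0
```

```bash
python3 -m pendant '0 0 0 .003 0 -.03 1;0 0 0 0 0 -.03 1;0 0 0 0 0 0 1;0 0 0 0 0 0 1'
```

```text
clock: 5.1
position: [626.7, 103.0, 53.0]
tool_rot: [0.704, 0.71, -0.002, -0.003]
force: [-0.8, -0.4, 1.5]
width: 29.3
gripper_force: 30.0
```

```bash
python3 -m pendant '0 0 0 0 0 -.02 1;0 0 0 0 0 -.015 1;0 0 0 0 0 -.007 1;0 0 0 0 0 0 1;0 0 0 0 0 0 .5;0 0 0 0 0 0 .5;0 0 0 0 0 0 .5;0 0 0 0 0 0 .5;0 0 0 0 0 0 .5;0 0 0 0 0 0 .5'
python3 -m pendant '0 0 0 0 0 .03 .5;0 0 0 0 0 .035 .5;0 0 0 0 0 .035 .5;0 0 0 0 0 .03 .5;0 0 4.2 -.016 -.03 .01 0;0 0 4.2 -.017 -.031 0 0;0 0 4.2 -.017 -.031 0 0;0 0 4.2 -.017 -.031 0 0;0 0 4.2 -.017 -.031 0 0;0 0 4.2 -.017 -.031 0 0;0 0 4.2 -.017 -.031 0 0;0 0 4.2 -.017 -.031 0 0'
```

```text
clock: 5.93
position: [629.9, 102.9, 14.0]
tool_rot: [0.704, 0.71, 0.0, 0.0]
force: [-0.0, -0.1, -0.3]
width: 46.1
gripper_force: 0.0
clock: 6.93
position: [493.7, -145.3, 153.8]
tool_rot: [0.467, 0.884, -0.0, 0.0]
force: [-0.5, -1.3, 0.4]
width: 91.7
gripper_force: 0.0
```

```bash
python3 -m pendant '0 0 3.6 -.017 -.032 0 0;0 0 3.6 -.017 -.032 0 0;0 0 0 0 0 -.035 0;0 0 0 0 0 -.035 0;0 0 0 0 0 -.03 0;0 0 0 0 0 0 0;0 0 0 0 0 0 0'
```

```text
clock: 7.52
position: [459.6, -207.2, 52.8]
tool_rot: [0.412, 0.911, 0.0, -0.002]
force: [0.6, -0.2, -0.1]
width: 92.0
gripper_force: 0.0
```

```bash
python3 -m pendant '0 0 0 -.001 -.001 -.02 .3;0 0 0 0 0 -.02 .5;0 0 0 0 0 -.008 1;0 0 0 0 0 0 1;0 0 0 0 0 0 1;0 0 0 0 0 0 1;0 0 0 0 0 0 1;0 0 0 0 0 0 1;0 0 0 0 0 0 1;0 0 0 0 0 0 1;0 0 0 0 0 0 1;0 0 0 0 0 0 1'
python3 -m pendant '0 0 0 0 0 0 1;0 0 0 0 0 0 1;0 0 0 0 0 0 1;0 0 0 0 0 0 1;0 0 0 0 0 0 1;0 0 0 0 0 .02 1;0 0 0 0 0 .035 1;0 0 0 0 0 .035 1;0 0 0 0 0 .035 1;0 0 0 0 0 .02 1;0 0 0 0 0 0 1;0 0 0 0 0 0 1'
```

```text
clock: 8.52
position: [460.0, -209.3, 6.1]
tool_rot: [0.412, 0.911, -0.0, 0.0]
force: [-0.6, 0.7, 4.9]
width: 29.7
gripper_force: 30.0
clock: 9.52
position: [460.1, -209.4, 151.1]
tool_rot: [0.412, 0.911, -0.0, 0.001]
force: [0.1, 0.0, -1.9]
width: 29.9
gripper_force: 30.0
```

```bash
python3 -m pendant '0 0 -4.6 .0187 .0293 0 1;0 0 -4.6 .0187 .0293 0 1;0 0 -4.6 .0187 .0293 0 1;0 0 -4.6 .0187 .0293 0 1;0 0 -4.6 .0187 .0293 0 1;0 0 -4.6 .0187 .0293 0 1;0 0 -4.6 .0187 .0293 0 1;0 0 -4.6 .0187 .0293 0 1;0 0 -4.6 .0187 .0293 0 1;0 0 0 0 0 -.03 1;0 0 0 0 0 0 1;0 0 0 0 0 0 1'
```

```text
clock: 10.52
position: [624.7, 55.0, 116.0]
tool_rot: [0.708, 0.707, -0.003, -0.003]
force: [-0.1, 0.3, -0.1]
width: 30.1
gripper_force: 30.0
```

```bash
python3 -m pendant '0 0 0 0 0 -.035 1;0 0 0 0 0 -.03 1;0 0 0 0 0 -.025 1;0 0 0 0 0 -.01 1;0 0 0 0 0 -.009 1;0 0 0 0 0 0 1;0 0 0 0 0 0 .5;0 0 0 0 0 0 .5;0 0 0 0 0 0 .5;0 0 0 0 0 0 .5;0 0 0 0 0 0 .5;0 0 0 0 0 0 .5'
python3 -m pendant '0 0 0 0 0 .03 .5;0 0 0 0 0 .035 .5;0 0 0 0 0 .035 .5;0 0 0 0 0 .03 .5;0 0 7 -.02 -.011 .01 .2;0 0 7 -.02 -.012 0 .2;0 0 7 -.02 -.012 0 .2;0 0 7 -.02 -.012 0 .2;0 0 7 -.02 -.012 0 .2;0 0 7 -.02 -.012 0 .2;0 0 7 -.02 -.012 0 .2;0 0 7 -.02 -.012 0 .2'
```

```text
clock: 11.52
position: [628.3, 54.7, 12.1]
tool_rot: [0.708, 0.706, 0.0, 0.0]
force: [-0.4, -0.3, -0.2]
width: 46.1
gripper_force: 0.0
clock: 12.52
position: [467.0, -40.7, 151.7]
tool_rot: [0.29, 0.957, -0.0, 0.0]
force: [-0.5, -0.3, 0.1]
width: 73.9
gripper_force: 0.0
```

```bash
python3 -m pendant '0 0 6.7 -.02 -.015 0 .2;0 0 0 0 0 -.035 .2;0 0 0 0 0 -.035 .2;0 0 0 0 0 -.035 .2;0 0 0 0 0 -.02 .2;0 0 0 0 0 -.02 .2;0 0 0 0 0 -.002 .2;0 0 0 0 0 0 1;0 0 0 0 0 0 1;0 0 0 0 0 0 1;0 0 0 0 0 0 1;0 0 0 0 0 0 1'
python3 -m pendant '0 0 0 0 0 0 1;0 0 0 0 0 0 1;0 0 0 0 0 0 1;0 0 0 0 0 0 1;0 0 0 0 0 .02 1;0 0 0 0 0 .035 1;0 0 0 0 0 .035 1;0 0 0 0 0 .035 1;0 0 0 0 0 .02 1;0 0 0 0 0 0 1;0 0 0 0 0 0 1' 25
```

```text
clock: 13.52
position: [449.2, -55.8, 5.9]
tool_rot: [0.237, 0.972, -0.0, 0.001]
force: [-0.7, 0.3, 4.4]
width: 43.9
gripper_force: 30.0
clock: 14.43
position: [448.7, -55.6, 150.6]
tool_rot: [0.237, 0.972, -0.0, 0.001]
force: [-0.6, -0.4, -1.4]
width: 44.9
gripper_force: 25.0
```

```bash
python3 -m pendant '0 0 -6.1 .0138 .0306 0 1;0 0 -6.1 .0138 .0306 0 1;0 0 -6.1 .0138 .0306 0 1;0 0 -6.1 .0138 .0306 0 1;0 0 -6.1 .0138 .0306 0 1;0 0 -6.1 .0138 .0306 0 1;0 0 -6.1 .0138 .0306 0 1;0 0 -6.1 .0138 .0306 0 1;0 0 -6.1 .0138 .0306 0 1;0 0 -6.1 .0138 .0306 0 1;0 0 -6.1 .0138 .0306 0 1;0 0 0 0 0 -.03 1'
python3 -m pendant '0 0 0 0 0 -.035 1;0 0 0 0 0 -.03 1;0 0 0 0 0 0 1;0 0 0 0 0 0 1'
```

```text
clock: 15.43
position: [604.1, 287.1, 123.3]
tool_rot: [0.735, 0.678, 0.005, 0.002]
force: [1.7, 0.9, 0.2]
width: 44.7
gripper_force: 25.0
clock: 15.77
position: [596.7, 280.4, 50.6]
tool_rot: [0.734, 0.679, -0.004, -0.002]
force: [1.1, -0.7, 0.6]
width: 44.5
gripper_force: 25.0
```

```bash
python3 -m pendant '0 0 0 0 0 -.02 1;0 0 0 0 0 -.015 1;0 0 0 0 0 -.009 1;0 0 0 0 0 0 1;0 0 0 0 0 0 .4;0 0 0 0 0 0 .4;0 0 0 0 0 0 .4;0 0 0 0 0 0 .4;0 0 0 0 0 0 .4;0 0 0 0 0 0 .4'
python3 -m pendant '0 0 0 0 0 .03 .4;0 0 0 0 0 .035 .4;0 0 0 0 0 .035 .4;0 0 0 0 0 .03 .5;0 0 5 -.027 -.016 .01 .5;0 0 5 -.027 -.016 0 .5;0 0 5 -.027 -.016 0 .5;0 0 5 -.027 -.016 0 .5;0 0 5 -.027 -.016 0 .5;0 0 5 -.027 -.016 0 .5;0 0 0 0 0 0 .5'
```

```text
clock: 16.6
position: [599.9, 281.3, 10.9]
tool_rot: [0.734, 0.679, 0.0, 0.0]
force: [-0.6, 0.5, 0.6]
width: 55.1
gripper_force: 0.0
clock: 17.52
position: [432.1, 183.5, 148.7]
tool_rot: [0.532, 0.847, -0.002, -0.002]
force: [-1.3, -0.4, -0.7]
width: 46.2
gripper_force: 0.0
```

```bash
python3 -m pendant '0 0 0 0 -.001 -.03 .5;0 0 0 0 0 -.035 .5;0 0 0 0 0 -.03 .5;0 0 0 0 0 -.023 .5;0 0 0 0 0 0 1;0 0 0 0 0 0 1;0 0 0 0 0 0 1;0 0 0 0 0 0 1;0 0 0 0 0 0 1;0 0 0 0 0 0 1;0 0 0 0 0 0 1;0 0 0 0 0 0 1'
python3 -m pendant '0 0 0 0 0 0 1;0 0 0 0 0 0 1;0 0 0 0 0 0 1;0 0 0 0 0 0 1' 30
```

```text
clock: 18.52
position: [439.2, 184.5, 34.1]
tool_rot: [0.534, 0.846, 0.001, 0.001]
force: [0.1, -0.0, 6.9]
width: 9.3
gripper_force: 25.0
clock: 18.85
position: [439.2, 184.5, 34.1]
tool_rot: [0.534, 0.846, 0.001, 0.001]
force: [-0.6, 0.8, 6.8]
width: 8.8
gripper_force: 30.0
```

```bash
python3 -m pendant '0 0 0 0 0 .02 1;0 0 0 0 0 .03 1;0 0 0 0 0 .03 1;0 0 0 0 0 .03 1;0 0 0 0 0 0 1;0 0 0 0 0 0 1'
python3 -m pendant '0 0 0 .0194 -.0275 0 1;0 0 0 .0194 -.0275 0 1;0 0 0 .0194 -.0275 0 1;0 0 0 .0194 -.0275 0 1;0 0 0 .0194 -.0275 0 1;0 0 0 .0194 -.0275 0 1;0 0 0 .0194 -.0275 0 1;0 0 0 .0194 -.0275 0 1;0 0 0 .0194 -.0275 0 1;0 0 0 .0194 -.0275 0 1;0 0 0 0 0 0 1;0 0 0 0 0 0 1'
```

```text
clock: 19.35
position: [439.0, 184.4, 144.2]
tool_rot: [0.534, 0.846, 0.001, 0.002]
force: [-0.6, 0.0, -0.4]
width: 9.3
gripper_force: 30.0
clock: 20.35
position: [630.7, -91.7, 139.6]
tool_rot: [0.535, 0.845, -0.0, -0.002]
force: [0.2, -0.2, -1.4]
width: 9.6
gripper_force: 30.0
```

```bash
python3 - <<'E'
from h import *
p,d=get_image("side");q,_=get_image("top")
cv2.imwrite("pics/s2.png",np.hstack([p[100:300,160:440],q[60:260,100:420]])[:,:,::-1])
E
```

```text
(no output)
```

View pics/s2.png

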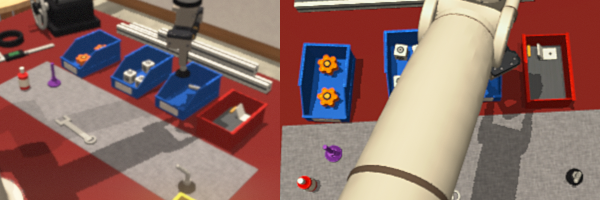

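The left part shows the foot hanging upright over the feet bin at about (185,72). On the right, the two knobs sit in their bin at (326,57) and (326,95), and the bottle is undisturbed. Lowering now.

```bash
python3 -m pendant '0 0 0 0 0 -.03 1;0 0 0 0 0 -.03 1;0 0 0 0 0 -.025 1;0 0 0 0 0 -.013 1;0 0 0 0 0 -.007 1;0 0 0 0 0 0 1;0 0 0 0 0 0 1'
```

```text
clock: 21.03
position: [632.1, -90.1, 38.4]
tool_rot: [0.533, 0.846, 0.0, 0.001]
force: [-0.3, -0.1, -1.3]
width: 9.2
gripper_force: 30.0
```

```bash
python3 -m pendant '0 0 0 0 0 -.0015 1;0 0 0 0 0 0 .6;0 0 0 0 0 0 .6;0 0 0 0 0 0 .6;0 0 0 0 0 0 .6;0 0 0 0 0 0 .6;0 0 0 0 0 0 .6;0 0 0 0 0 0 .6;0 0 0 0 0 .03 .6;0 0 0 0 0 .03 .6;0 0 0 0 0 .035 .6;0 0 0 0 0 .02 .6'
python3 -m pendant '0 0 2.7 -.026 -.0214 0 .5;0 0 2.7 -.026 -.0214 0 .5;0 0 2.7 -.026 -.0214 0 .5;0 0 2.7 -.026 -.0214 0 .5;0 0 2.7 -.026 -.0214 0 .5;0 0 2.7 -.026 -.0214 0 .5;0 0 2.7 -.026 -.0214 0 .5;0 0 2.7 -.026 -.0214 0 .5;0 0 2.7 -.026 -.0214 0 .5;0 0 2.7 -.026 -.0214 0 .5;0 0 0 0 0 0 .5;0 0 0 0 0 0 .5'
```

```text
clock: 22.03
position: [633.3, -91.2, 155.3]
tool_rot: [0.534, 0.846, 0.001, 0.002]
force: [1.5, -0.0, 0.1]
width: 36.7
gripper_force: 0.0
clock: 23.03
position: [371.0, -305.7, 151.3]
tool_rot: [0.323, 0.946, -0.0, 0.0]
force: [0.9, 0.1, -0.5]
width: 46.1
gripper_force: 0.0
```

```bash
python3 - <<'E'
from h import *
p,d=get_image("side");q,_=get_image("top")
cv2.imwrite("pics/s3.png",np.hstack([p[100:300,200:440],q[60:260,190:450]])[:,:,::-1])
E
```

```text
(no output)
```

View pics/s3.png

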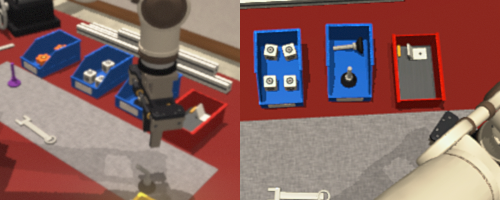

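The right part shows both new corners in their bin at (266,82) and (289,82), and the sound foot standing in its bin at (347,78). Next is the bent foot.

```bash
python3 -m pendant '0 0 0 .001 .001 -.03 .5;0 0 0 0 0 -.035 .5;0 0 0 0 0 -.03 .5;0 0 0 0 0 -.02 .5;0 0 0 0 0 -.007 .5;0 0 0 0 0 0 1;0 0 0 0 0 0 1;0 0 0 0 0 0 1;0 0 0 0 0 0 1;0 0 0 0 0 0 1;0 0 0 0 0 0 1;0 0 0 0 0 0 1'
python3 -m pendant '0 0 0 0 0 0 1;0 0 0 0 0 0 1;0 0 0 0 0 0 1;0 0 0 0 0 0 1' 30
```

```text
clock: 24.13
position: [373.3, -304.6, 30.2]
tool_rot: [0.322, 0.947, -0.001, 0.001]
force: [0.9, 1.3, 5.4]
width: 9.0
gripper_force: 30.0
clock: 24.47
position: [373.3, -304.6, 30.2]
tool_rot: [0.322, 0.947, -0.001, 0.001]
force: [-0.7, 1.6, 6.6]
width: 9.0
gripper_force: 30.0
```

```bash
python3 -m pendant '0 0 0 0 0 .02 1;0 0 0 0 0 .03 1;0 0 0 0 0 .03 1;0 0 0 0 0 .02 1;0 0 0 .0334 .0071 0 1;0 0 0 .0334 .0071 0 1;0 0 0 .0334 .0071 0 1;0 0 0 .0334 .0071 0 1;0 0 0 .0334 .0071 0 1;0 0 0 .0334 .0071 0 1;0 0 0 .0334 .0071 0 1;0 0 0 0 0 0 1'
python3 -m pendant '0 0 0 0 0 0 1;0 0 0 0 0 0 1'
python3 - <<'E'
from h import *
p,d=get_image("side");q,_=get_image("top")
cv2.imwrite("pics/s4.png",np.hstack([p[130:280,300:480],q[60:210,300:450]])[:,:,::-1])
E
```

```text
clock: 25.47
position: [610.7, -251.9, 127.8]
tool_rot: [0.32, 0.947, 0.001, 0.001]
force: [0.5, 0.9, -1.3]
width: 9.0
gripper_force: 30.0
clock: 25.63
position: [605.8, -253.9, 128.4]
tool_rot: [0.322, 0.947, 0.0, -0.001]
force: [0.0, 0.2, -1.0]
width: 9.3
gripper_force: 30.0
```

View pics/s4.png

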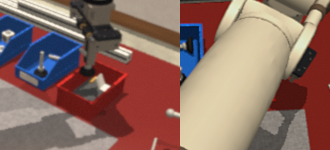

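The bent foot hangs over the scrap box at about (90,68) in the left part. Lowering and releasing.

```bash
python3 -m pendant '0 0 0 0 0 -.03 1;0 0 0 0 0 -.03 1;0 0 0 0 0 -.02 1;0 0 0 0 0 -.01 1;0 0 0 0 0 -.0065 1;0 0 0 0 0 0 1;0 0 0 0 0 0 1'
python3 -m pendant '0 0 0 0 0 0 .6;0 0 0 0 0 0 .6;0 0 0 0 0 0 .6;0 0 0 0 0 0 .6;0 0 0 0 0 0 .6;0 0 0 0 0 0 .6;0 0 0 0 0 .03 .6;0 0 0 0 0 .03 .6;0 0 0 0 0 .035 .6;0 0 0 0 0 .035 .6;0 0 0 0 0 .03 .6;0 0 0 0 0 0 .6'
python3 -m pendant '0 0 0 -.03 -.018 0 .6;0 0 0 -.03 -.018 0 .6;0 0 0 -.03 -.018 0 .6;0 0 0 -.03 -.018 0 .6;0 0 0 -.03 -.018 0 .6;0 0 0 -.03 -.018 0 .6;0 0 0 -.03 -.018 0 .6;0 0 0 0 0 0 .6'
python3 - <<'E'
from h import *
p,d=get_image("side");q,_=get_image("top")
cv2.imwrite("pics/s5.png",np.hstack([p[120:290,160:480],q[80:250,100:420]])[:,:,::-1])
E
```

```text
clock: 26.32
position: [607.1, -255.0, 34.3]
tool_rot: [0.322, 0.947, -0.0, 0.001]
force: [-0.7, -0.2, -1.7]
width: 9.1
gripper_force: 30.0
clock: 27.32
position: [610.1, -256.2, 201.4]
tool_rot: [0.321, 0.947, -0.002, 0.007]
force: [1.0, -0.5, 1.3]
width: 36.6
gripper_force: 0.0
clock: 27.98
position: [392.3, -382.8, 192.2]
tool_rot: [0.324, 0.946, -0.001, -0.001]
force: [-0.6, 0.6, 0.4]
width: 36.6
gripper_force: 0.0
```

View pics/s5.png

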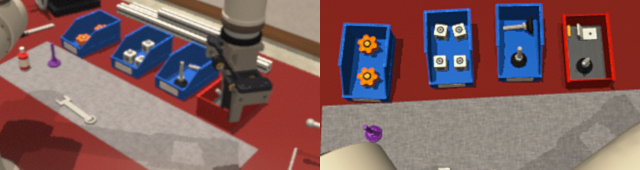

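The picture shows all five fittings standing in the right containers, including the bent foot in the scrap box at (584,65). The bottle still stands at (23,58) and the gripper is clear of everything.

```bash
python3 -c "
from rig import *
print(finish_job())"
```

```text
the job is handed in; nothing more can be done
None
```

The job is handed in at about 28 s: the final picture shows all five fittings in their right containers and the threadlocker bottle still standing, and I saw no sign it moved.

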